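# Seat the right spacer sleeve and hold the gauge lever on its third click

## Robot

A 6-joint arm with a two-finger parallel gripper is mounted at the origin on the work surface. World frame = base frame: x ahead of the robot, y to its left, z up, the work surface at z = 0. Lengths are in m, angles in rad, forces in N, time in s.
With the tool pointing down it reaches from about 0.425 to 0.925 m from the base axis. Payload 12.5 kg.
Tool frame: the origin (TCP) lies at the very end of the fingers, on their centre line; the grasp point (between the pads) lies 19 mm behind it; z points along the fingers, y is the line along which they close (so a half turn about z gives the same grasp; the last joint's range is limited). The gripper opens to 85 mm and grips with 20 to 120 N. Pads are 22 mm wide; open, the fingers measure 114 mm over their backs; the gripper's body (76 mm by 85 mm) begins 54 mm behind the grasp point. The pads swing forward as they close: fully open they stand 13 mm farther back than shut.
Start: joints at [-1.356, 0.491, 1.559, -0, 1.092, -0.106], TCP at [0.197, -0.593, 0.231] pointing down, gripper open.
Joint ranges: [-3.1, 3.1], [-0.84, 2.19], [0.05, 2.79], [-1.13, 4.28], [0.06, 2.93], [-2.69, 2.69]. Speed limits (rad/s): [2.22, 2.22, 2.79, 3.14, 3.14, 3.14].

## Interface

Orientations are given as [roll, pitch, yaw] about the fixed x, y, z axes, in that order (R = Rz(yaw) Ry(pitch) Rx(roll)).
In Python, from bench import r, imaging gives the robot as it stands. Calls block until the motion is done:
- r.move_pose(position, orientation): joint-space move of the TCP to a pose.
- r.servo_line(position, rotation=None, max_speed=0.15): straight line of the TCP; rotation=None keeps the orientation; max_speed is the mean speed in m/s.
- r.move_joints(angles): joint-space move.
- r.open_gripper() and r.grab(): open the fingers fully, or close them until they stop; the grip force is fixed at half the most.
- r.hold(seconds).
- r.ik(position, orientation): joint angles nearest the present ones, or None.
- r.observe(): the state.
- imaging.read_camera(name): name is "side" or "top" or "wrist"; returns a dict with "img" (400x640x3 uint8, red, green, blue), "range_z" (400x640 float32, m along the optical axis (not along the pixel's ray), 0 where there is no reading), "K" (3x3 intrinsics, pixels), "rvec" (rotation vector, rad) and "tvec" (3), from world to camera coordinates, as OpenCV has them; the wrist camera has in their place "mount" (4x4, takes a point from camera to tool coordinates, whose origin is the TCP and whose axes are the flange's). Camera axes: x right, y down, z forward; pixel columns grow to the right and rows downward; lengths in m; the calibration is good to about 2 mm. A picture is of the moment at which its call begins: read the wrist's pose just before it.
A pose or a line that the arm cannot do raises r.Unreachable and nothing moves.
- r.finish_job(): hands the job in; it is judged then, once.
Trained networks look in the newest picture that a camera, given by its name, has taken for a name from the list of things; names that differ only in an ending like _2 or _b are one class to them, and where a whole thing is asked for, a point or a joint stands for the part that bears it (a point fixed in the world has none). Each returns a list of dicts, best first, with "p" (0 to 1); they miss things now and then, are a little off and sometimes report something else, mostly with a low value. They report only what shows in the picture. A call takes as long as a camera call. They do not tell look-alikes from the thing itself.
- imaging.boxes_of(camera, target): "uv" ([column, row] in pixels, amid what is visible of it).
The state is a dict: "time_s": time; "joint_pos": joint angles; "qd": joint speeds; "joint_torque": joint torques, N m; "eef_pos": TCP position; "orientation": TCP orientation; "wrist_force": force on the tool from outside, world axes, zero at the start; "moment": the same for the moment, N m; "finger_gap": opening from 0.0 (shut) to 1.0 (fully open); "grasp_force": force on a finger pad.
Only numpy, scipy, OpenCV 4.12 (cv2) and the standard library are available. Lean on these libraries where they do the work, as an engineer would, in place of code of your own. Each camera call takes 0.05 s, during which the arm holds its last target. There are 200 camera calls.

## Task

Put the spacer sleeve whose bore fits the gauge stand's post snugly fully down over that post and let go of it. Then press the stand's red spring-return paddle down past its first two clicks to the third, so the keeper bar covers the sleeve, and finish while still holding the paddle down there: it springs back if let go. Leave the other two sleeves, the mug, the tape roll, the spanner and the carton where they are.

Things in the scene. Friction and masses are not known exactly. Their poses are not given: they have to be found in the camera images.
- sleeve14_mid (a point): Centre, half-way up, of a loose plain steel spacer sleeve standing upright on the table: outside diameter 40 mm, height 30 mm, BORE 14 mm, about 0.16 kg. Too tight: does not go over the 20 mm post. Leave it. The three sleeves differ only in bore and are shuffled among three places. z points up along its axis.
- sleeve22_mid (a point): Centre, half-way up, of a loose plain steel spacer sleeve standing upright on the table: outside diameter 40 mm, height 30 mm, BORE 22 mm, about 0.16 kg. This is the one that fits the 20 mm post (1 mm clearance all round). The three sleeves differ only in bore and are shuffled among three places. z points up along its axis.
- sleeve30_mid (a point): Centre, half-way up, of a loose plain steel spacer sleeve standing upright on the table: outside diameter 40 mm, height 30 mm, BORE 30 mm, about 0.16 kg. Far too loose on the 20 mm post. Leave it. The three sleeves differ only in bore and are shuffled among three places. z points up along its axis.
- post_foot (a point): Foot of the stand's steel post: on its axis, on the base surface, 20 mm above the table. Axes are the stand's: x to the side where the paddle sticks out, y from the post to the lever column, z up. The post is 20 mm in diameter and rises 26 mm from here, its top 5 mm tapered to 12 mm. A sleeve fully down rests on the base, its centre 15 mm above here. Fingers at its x sides are clear of the keeper.
- stand: Green gauge stand, bolted down; origin under the centre of its base, on the table. Base 170 mm (x) by 300 mm (y) by 20 mm; same axes as post_foot, which lies at y -80 mm. Grey lever column at y +90 mm, 144 mm tall, 56 mm wide in y; keeper guide 48 x 34 mm, 70 mm tall, at y +22 mm.
- keeper_tip (a point): Middle of the underside of the yellow end of the flat steel keeper bar (26 mm wide, 10 mm thick, lying along the stand's y), 54 mm above the table. With the paddle up it is 47 mm from the post's axis on the +y side; it runs out over the post, towards -y, by as much as the paddle goes down, and passes 4 mm above a fully seated sleeve.
- paddle_top (a point): Centre of the top face of the red paddle, where to press straight down; moves with it. The face is level, 48 mm (stand's x) by 44 mm (y), 12 mm thick. With the paddle up it is 134 mm above the table, at +65 mm x and +170 mm y from the post's foot in the stand's axes. The column's nearest face is 45 mm from this point on its -x side.
- paddle: The red paddle itself, the part to press; its origin is inside the column, 65 mm from paddle_top in the stand's -x direction, level with the top face.
- lever (a joint): How far the paddle is pressed down, m: 0 up, 0.047 bottom stop. A spring pushes back with 4 N (up) to 10 N (bottom); three clicks, ridden over at 0.008, 0.022, 0.036, add up to 2 N, then ease off. Notches after them: 0.015, 0.029, 0.043 (third; counts from 0.040 to the stop); yellow, yellow, red marks on the column show the top face's height at each. No notch holds it: it returns when let go.
- mug: White mug, 80 mm across, 95 mm tall, handle to its +y, origin under its centre. Leave it.
- tape: Roll of clear tape lying flat, 96 mm across, 45 mm tall, origin under its centre. Leave it.
- spanner: Steel spanner lying flat, origin near its middle, x along it. Leave it.
- carton: Small cardboard carton 90 x 70 x 60 mm tall, origin under its centre. Leave it.
- sleeve22: The 22 mm sleeve itself (see sleeve22_mid); origin at the centre of its underside.
There are look-alikes about, which are no part of the job. What is shaped like the sleeve22 but orange or yellow is not meant.

How it is judged:
By the outcome, as a careful person would: the job done as asked, in the order asked, and still so for the second after the job is handed in, while the arm keeps its last pose, push and grip.
It also fails if it takes over 48 s, if anything falls off the work surface, if the arm or the gripper's body presses on something with over 40 N, if the wrist force passes 120 N, or if a joint passes its speed limit or range.

## Working session

There is one attempt and no reset: what is moved stays moved. The work goes in short steps, each a Python script; the robot and the scene stay as the last script left them, time stands still between calls to the robot, and variables do not carry over. Pictures are saved under pics/ and viewed, at most 10 in all, crops included, and the job is handed in when it is done.

```bash
mkdir -p pics; ls
python3 - <<'E'
from bench import r, imaging
import cv2, numpy as np
for c in ["top","side"]:
    d=imaging.read_camera(c); cv2.imwrite(f"pics/{c}0.png",d["img"][:,:,::-1]); np.savez(f"{c}0.npz",**d)
    for t in ["sleeve22","stand","paddle"]:
        print(c,t,[(x["uv"],round(x["p"],2)) for x in imaging.boxes_of(c,t)])
print(r.observe())
E
```

```text
pics
top sleeve22 [([443.9, 214.6], 0.69), ([401.3, 185.4], 0.68), ([471.0, 233.8], 0.6), ([446.8, 252.4], 0.58), ([407.9, 218.8], 0.49)]
top stand [([283.2, 194.0], 0.9), ([394.9, 185.7], 0.22)]
top paddle [([247.1, 156.4], 0.79)]
side sleeve22 [([353.1, 321.0], 0.85), ([367.1, 294.9], 0.65), ([327.7, 307.1], 0.61), ([349.9, 269.4], 0.59)]
side stand [([327.5, 206.2], 0.66)]
side paddle [([343.2, 165.4], 0.46)]
{'time_s': 0.4, 'joint_pos': array([-1.35559979e+00,  4.91002699e-01,  1.55896024e+00,  3.96779770e-06,
        1.09168190e+00, -1.05596781e-01]), 'qd': array([-0.00200137, -0.00029673, -0.00175465,  0.00022756, -0.00239205,
        0.00044946]), 'joint_torque': array([-4.34132489e-04, -6.17710090e+01, -2.61584562e+01, -1.83690540e-04,
        1.09152308e-03,  3.06469985e-06]), 'eef_pos': array([ 0.19709799, -0.59310317,  0.23124234]), 'orientation': array([-3.14154113e+00, -9.00165580e-06,  3.20791490e-01]), 'wrist_force': array([-0.5090933 , -0.31747566,  0.8705631 ]), 'moment': array([-0.00804843, -0.00760413,  0.02717008]), 'grasp_force': 0.0, 'finger_gap': 0.9986979129560479}
```

View pics/top0.png

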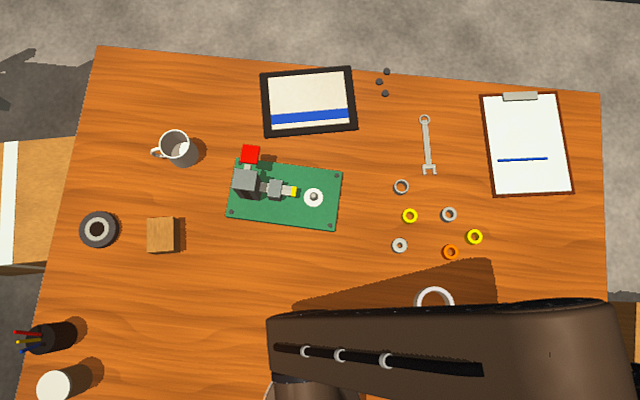

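View pics/side0.png

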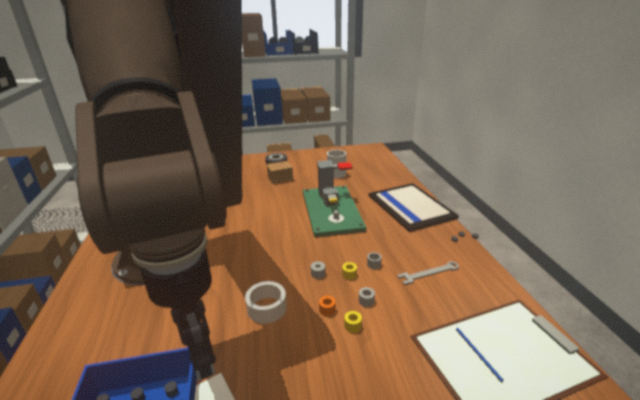

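The top view shows the green stand with its post at about (313,197), the keeper tip at (294,191) and the paddle at (250,154). The grey sleeves are at (401,187), (449,214) and (400,245), and the middle one looks like the 22 mm bore. Next I'll convert these to world positions and measure them.

```bash
cat > h.py <<'E'
import cv2, numpy as np
def toworld(d,uv,z):
    "pixel -> world on plane of height z (fixed cameras)"
    R=cv2.Rodrigues(np.array(d["rvec"]))[0]; t=np.array(d["tvec"]).ravel()
    c=-R.T@t; uv=np.atleast_2d(uv).astype(float)
    ray=np.c_[uv,np.ones(len(uv))]@np.linalg.inv(d["K"]).T@R
    return c+ray*((z-c[2])/ray[:,2])[:,None]
E
python3 - <<'E'
import cv2,numpy as np
from h import *
d=np.load("top0.npz"); im=d["img"]
for n,uv,z in [("A",(401,187),.03),("B",(449,214),.03),("C",(400,245),.03),("post",(313,197),.046),("tip",(294,191),.064),("pad",(250,154),.134)]:
    print(n,toworld(d,uv,z).round(4))
h=cv2.cvtColor(im,cv2.COLOR_RGB2HSV)
m=cv2.inRange(h,(45,80,30),(85,255,255)); m[:, :200]=0
n,l,s,_=cv2.connectedComponentsWithStats(m); k=1+np.argmax(s[1:,4]); print(s[k])
v,u=np.nonzero(l==k); w=toworld(d,np.c_[u,v],.02)[:,:2].astype(np.float32)
print(cv2.minAreaRect(w))
h=cv2.resize(im[170:270,370:500],None,fx=5,fy=5,interpolation=cv2.INTER_CUBIC); cv2.imwrite("pics/c.png",h[:,:,::-1])
E
```

```text
A [[ 0.5971 -0.182   0.03  ]]
B [[ 0.5359 -0.315   0.03  ]]
C [[ 0.4392 -0.1892  0.03  ]]
post [[0.5411 0.0527 0.046 ]]
tip [[0.5481 0.1036 0.064 ]]
pad [[0.6156 0.219  0.134 ]]
[ 226  161  116   71 4724]
((0.5483279228210449, 0.13266363739967346), (0.2977817952632904, 0.17032477259635925), 88.02183532714844)
```

View pics/c.png

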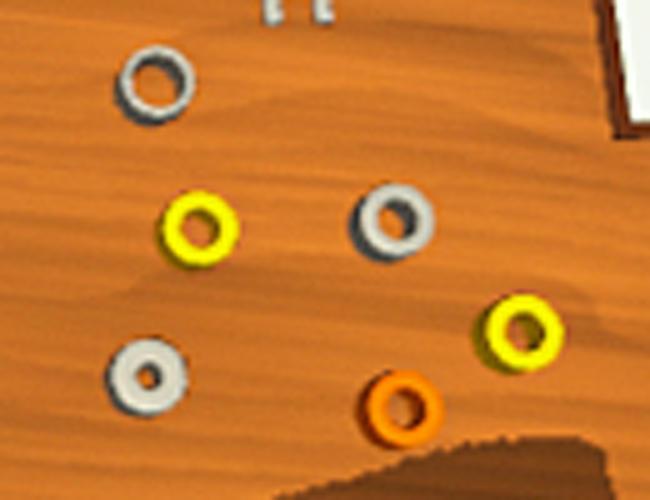

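The enlarged crop confirms it: the top-left sleeve has a thin wall (30), the bottom-left one a tiny bore (14), and the right grey one at crop (395,221) a medium bore, so that is the 22. I'll move above it and look with the wrist camera.

```bash
cat >> h.py <<'E'
from scipy.spatial.transform import Rotation as Ro
def wworld(d,pos,ori,uv,z):
    R=Ro.from_euler("xyz",ori).as_matrix(); M=np.array(d["mount"])
    Rc=R@M[:3,:3]; c=R@M[:3,3]+pos
    uv=np.atleast_2d(uv).astype(float)
    ray=np.c_[uv,np.ones(len(uv))]@np.linalg.inv(d["K"]).T@Rc.T
    return c+ray*((z-c[2])/ray[:,2])[:,None]
def look(r,imaging,name):
    s=r.observe(); d=imaging.read_camera("wrist")
    cv2.imwrite(f"pics/{name}.png",d["img"][:,:,::-1])
    np.savez(name+".npz",pos=s["eef_pos"],ori=s["orientation"],**d)
    return s,d
E
python3 - <<'E'
from bench import r, imaging
from h import *
for y in (1.536,-1.606):
    print(y,r.ik([.536,-.315,.17],[np.pi,0,y]),r.ik([.545,.053,.1],[np.pi,0,y]),r.ik([.616,.22,.17],[np.pi,0,y]))
y=min((1.536,-1.606),key=lambda y:sum(abs(r.ik(p,[np.pi,0,y])[5]) for p in ([.536,-.315,.17],[.545,.053,.1])))
r.move_pose([.536,-.315,.17],[np.pi,0,y])
s,d=look(r,imaging,"w1"); print(y,s["time_s"],s["eef_pos"],s["orientation"],np.round(d["mount"],3))
print(imaging.boxes_of("wrist","sleeve22"))
E
```

```text
1.536 [-0.6375141   0.55021614  1.63353007  0.          0.95784644 -0.60271777] [-2.36992517e-02  5.54789340e-01  1.87895760e+00 -4.44089210e-16
  7.07845713e-01  1.10970751e-02] [ 2.42104683e-01  5.93151584e-01  1.54761364e+00 -4.44089210e-16
  1.00082743e+00  2.76901010e-01]
-1.606 [-6.37514099e-01  5.50216141e-01  1.63353007e+00 -4.44089210e-16
  9.57846444e-01  2.53928223e+00] None NoneTraceback (most recent call last):
  File "<stdin>", line 5, in <module>
  File "<stdin>", line 5, in <lambda>
  File "<stdin>", line 5, in <genexpr>
TypeError: 'NoneType' object is not subscriptable
```

Run:
```python
from bench import r, imaging
from h import *
r.move_pose([.536,-.315,.17],[np.pi,0,1.536])
s,d=look(r,imaging,"w1"); print(s["time_s"],s["eef_pos"],s["orientation"],np.round(d["mount"],3))
print(imaging.boxes_of("wrist","sleeve22"))
```

```text
2.025 [ 0.53556666 -0.31596861  0.17017628] [3.14138573e+00 3.50113918e-04 1.53421752e+00] [[ 0.001 -0.953 -0.302  0.078]
 [ 1.     0.001 -0.     0.001]
 [ 0.001 -0.302  0.953 -0.142]
 [ 0.     0.     0.     1.   ]]
[{'uv': [297.4, 62.9], 'p': 0.81}, {'uv': [321.8, 187.3], 'p': 0.77}, {'uv': [222.4, 193.3], 'p': 0.72}, {'uv': [275.7, 242.7], 'p': 0.71}]
```

View pics/w1.png

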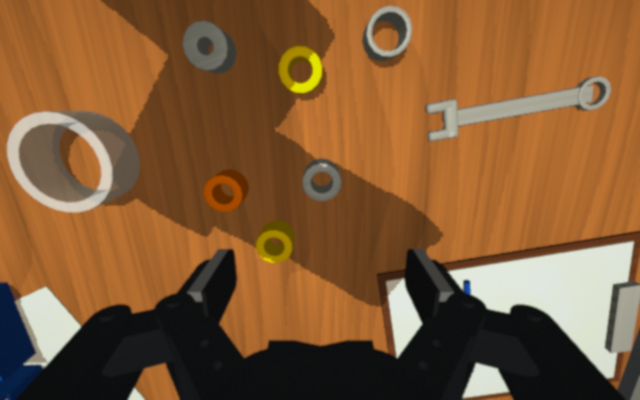

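The wrist view shows the target sleeve at about (322,180), a yellow look-alike at (275,241) and an orange one at (226,191). I'll compute positions and clearances from these.

Run:
```python
from h import *
d=np.load("w1.npz")
g=cv2.cvtColor(d["img"],cv2.COLOR_RGB2HSV)
# grey ring mask in the window round the target: low saturation
m=np.zeros(g.shape[:2],np.uint8); m[150:212,290:356]=(g[150:212,290:356,1]<70)*255
c=max(cv2.findContours(m,cv2.RETR_EXTERNAL,cv2.CHAIN_APPROX_NONE)[0],key=cv2.contourArea)
print(cv2.fitEllipse(c),cv2.boundingRect(c))
for uv in [(322,180),(275,240),(226,190)]: print(wworld(d,d["pos"],d["ori"],uv,.03).round(4))
# depth-based: points of top face
R=Ro.from_euler("xyz",d["ori"]).as_matrix();M=d["mount"]
v,u=np.mgrid[140:220,285:360];z=d["range_z"][v,u].ravel()
P=(np.c_[u.ravel(),v.ravel(),np.ones(z.size)]@np.linalg.inv(d["K"]).T)*z[:,None]
P=(P@M[:3,:3].T+M[:3,3])@R.T+d["pos"]
T=P[(P[:,2]>.025)&(P[:,2]<.036)][:,:2].astype(np.float32)
print(len(T),cv2.minEnclosingCircle(T),T.min(0),T.max(0),np.median(P[:,2]))
```

```text
((321.3431701660156, 179.93434143066406), (37.226844787597656, 39.98609161376953), 179.30508422851562) (303, 160, 38, 41)
[[ 0.5388 -0.3108  0.03  ]]
[[ 0.4864 -0.375   0.03  ]]
[[ 0.4416 -0.3177  0.03  ]]
838 ((0.5382354259490967, -0.3134571611881256), 0.01992102898657322) [ 0.5184578  -0.33227906] [ 0.557973  -0.2938602] -0.0003631764807420501
```

Run:
```python
from bench import r, imaging
from h import *
o=[np.pi,0,1.536]
r.move_pose([.5382,-.3132,.07],o)
r.servo_line([.5382,-.3132,.004],max_speed=.08)
s=r.observe(); print(s["eef_pos"],s["wrist_force"])
r.grab(); s=r.observe(); print(s["time_s"],s["eef_pos"],s["finger_gap"],s["grasp_force"])
r.servo_line([.5382,-.3132,.17],max_speed=.15)
r.move_pose([.544,.0527,.17],o); r.hold(.3)
s,d=look(r,imaging,"w2"); print(s["time_s"],s["eef_pos"],s["orientation"],s["finger_gap"],s["grasp_force"],s["wrist_force"])
```

```text
[ 0.53840953 -0.31333344  0.00431696] [-0.60543279 -0.02724776 -0.32722533]
4.0833 [ 0.53832703 -0.31327631  0.00470892] 0.4529139737841559 60.03036506474018
7.0083 [0.54412206 0.05209498 0.16994081] [-3.14151872e+00  2.19555089e-05  1.53503291e+00] 0.44938139918447895 60.348338931798935 [ 0.15859062 -0.28185057 -2.01575786]
```

View pics/w2.png

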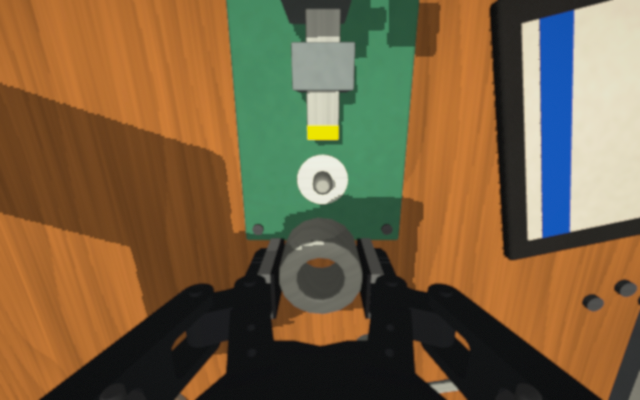

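The sleeve is held upright. Around it the picture shows the white disc and post at (322,180), and the yellow keeper tip at (323,132). I'll measure the post, sleeve and stand axis from this frame's depth.

Run:
```python
from h import *
d=np.load("w2.npz")
R=Ro.from_euler("xyz",d["ori"]).as_matrix();M=d["mount"]
v,u=np.mgrid[0:400,0:640];z=d["range_z"].ravel()
C=(np.c_[u.ravel(),v.ravel(),np.ones(z.size)]@np.linalg.inv(d["K"]).T)*z[:,None]
P=((C@M[:3,:3].T+M[:3,3])@R.T+d["pos"]).reshape(400,640,3)
def circ(name,w,lo,hi):
    q=P[w]; T=q[(q[...,2]>lo)&(q[...,2]<hi)].astype(np.float32)
    print(name,len(T),cv2.minEnclosingCircle(T[:,:2]),(T.min(0)+T.max(0))/2,T[:,2].max() )
circ("post",np.s_[160:205,300:345],.036,.06); circ("posttop",np.s_[160:205,300:345],.0435,.06)
circ("sleevetop",np.s_[215:320,278:366],.190,.215)
q=P[235:310,300:345]; print("zs",np.percentile(q[...,2],[5,50,95]))
hs=cv2.cvtColor(d["img"],cv2.COLOR_RGB2HSV)
m=np.zeros((400,640),np.uint8); m[145:215,285:360]=((hs[...,1]<60)&(hs[...,2]>120))[145:215,285:360]*255
c=max(cv2.findContours(m,cv2.RETR_EXTERNAL,cv2.CHAIN_APPROX_NONE)[0],key=cv2.contourArea)
w=wworld(d,d["pos"],d["ori"],c[:,0,:],.0205)[:,:2].astype(np.float32); print("disc",cv2.minEnclosingCircle(w),cv2.fitEllipse(w))
g=cv2.inRange(hs,(45,60,30),(90,255,255))
for rows in [(100,150,190,220)]:
    L=[];Rr=[]
    for y in range(70,230,5):
        x=np.nonzero(g[y])[0]; x=x[(x>200)&(x<430)]
        L.append((x.min(),y));Rr.append((x.max(),y))
    for e in(L,Rr):
        p=wworld(d,d["pos"],d["ori"],e,.02)[:,:2].astype(np.float32); f=cv2.fitLine(p,cv2.DIST_HUBER,0,.01,.01).ravel(); s=np.sign(f[1]); print(np.degrees(np.arctan2(f[1]*s,f[0]*s)),f[2:])
y=cv2.inRange(hs,(20,150,120),(35,255,255)); y[:100]=0;y[150:]=0
vv,uu=np.nonzero(y); print("tip",wworld(d,d["pos"],d["ori"],[(uu.min()+uu.max())/2,(vv.min()+vv.max())/2],.064))
```

```text
Traceback (most recent call last):
cv2.error: OpenCV(4.12.0) /io/opencv/modules/imgproc/src/shapedescr.cpp:201: error: (-215:Assertion failed) count >= 0 && (depth == CV_32F || depth == CV_32S) in function 'minEnclosingCircle'
```

```bash
cat > m.py <<'E'
from h import *
d=np.load("w2.npz")
R=Ro.from_euler("xyz",d["ori"]).as_matrix();M=d["mount"]
v,u=np.mgrid[0:400,0:640];z=d["range_z"].ravel()
C=(np.c_[u.ravel(),v.ravel(),np.ones(z.size)]@np.linalg.inv(d["K"]).T)*z[:,None]
P=((C@M[:3,:3].T+M[:3,3])@R.T+d["pos"]).reshape(400,640,3)
def circ(name,w,lo,hi):
    q=P[w]; T=q[(q[...,2]>lo)&(q[...,2]<hi)].astype(np.float32)
    print(name,len(T),np.percentile(q[...,2],[1,50,99]))
    if len(T): print(cv2.minEnclosingCircle(np.ascontiguousarray(T[:,:2])),(T.min(0)+T.max(0))/2,T[:,2].max())
circ("post",np.s_[160:205,300:345],.036,.06); circ("posttop",np.s_[160:205,300:345],.0435,.06)
circ("sleevetop",np.s_[215:320,278:366],.190,.215)
hs=cv2.cvtColor(d["img"],cv2.COLOR_RGB2HSV)
m=np.zeros((400,640),np.uint8); m[145:215,285:360]=((hs[...,1]<60)&(hs[...,2]>120))[145:215,285:360]*255
c=max(cv2.findContours(m,cv2.RETR_EXTERNAL,cv2.CHAIN_APPROX_NONE)[0],key=cv2.contourArea)
w=wworld(d,d["pos"],d["ori"],c[:,0,:],.0205)[:,:2].astype(np.float32); print("disc",cv2.minEnclosingCircle(w),cv2.fitEllipse(w))
g=cv2.inRange(hs,(45,60,30),(90,255,255))
L=[];Rr=[]
for y in range(70,230,5):
    x=np.nonzero(g[y])[0]; x=x[(x>200)&(x<430)]
    L.append((x.min(),y));Rr.append((x.max(),y))
for e in(L,Rr):
    p=wworld(d,d["pos"],d["ori"],e,.02)[:,:2].astype(np.float32); f=cv2.fitLine(p,cv2.DIST_HUBER,0,.01,.01).ravel(); s=np.sign(f[1]); print(np.degrees(np.arctan2(f[1]*s,f[0]*s)),f[2:])
y=cv2.inRange(hs,(20,150,120),(35,255,255)); y[:100]=0;y[150:]=0
vv,uu=np.nonzero(y); print("tip",wworld(d,d["pos"],d["ori"],[(uu.min()+uu.max())/2,(vv.min()+vv.max())/2],.064))
E
python3 m.py
```

```text
post 329 [0.01839546 0.02034236 0.04620666]
((0.5475477576255798, 0.05516450107097626), 0.010069645941257477) [0.54765254 0.05542146 0.04195676] 0.047546975
posttop 176 [0.01839546 0.02034236 0.04620666]
((0.5479165315628052, 0.05536331981420517), 0.007986295036971569) [0.5481086  0.05502232 0.04552675] 0.047546975
sleevetop 4158 [-0.00139134  0.18700794  0.20333887]
((0.5462685227394104, 0.051978953182697296), 0.023411370813846588) [0.5462685  0.05245288 0.19962093] 0.20922935
disc ((0.5474358797073364, 0.05526292696595192), 0.026882881298661232) ((0.5472586154937744, 0.055440276861190796), (0.052133627235889435, 0.0527617372572422), 147.87258911132812)
88.05829 [0.46613014 0.09810552]
87.89467 [0.6309823  0.08317891]
tip [[0.54919948 0.10656078 0.064     ]]
```

```bash
cat >> m.py <<'E'
print("----")
for row in (265,275,285): print(row,P[row,272:372:4,2].round(3))
print("col",P[210:325:4,321,2].round(3))
q=P[215:325,280:365].reshape(-1,3); print(np.histogram(q[:,2],bins=np.arange(.16,.21,.002)))
h=cv2.resize(d["img"][205:325,265:375],None,fx=5,fy=5,interpolation=cv2.INTER_CUBIC); cv2.imwrite("pics/s.png",h[:,:,::-1])
E
python3 m.py | sed -n '/----/,$p'
```

```text
----
265 [ 0.201  0.202  0.192  0.195  0.195  0.194  0.194  0.194  0.172  0.167
 -0.    -0.    -0.001  0.001 -0.002  0.168  0.17   0.195  0.194  0.195
  0.195  0.194  0.192  0.199  0.201]
275 [0.208 0.203 0.194 0.195 0.195 0.194 0.194 0.185 0.181 0.177 0.175 0.174
 0.174 0.174 0.174 0.176 0.179 0.184 0.193 0.194 0.194 0.195 0.195 0.2
 0.208]
285 [0.208 0.204 0.194 0.194 0.195 0.195 0.194 0.192 0.188 0.186 0.184 0.183
 0.184 0.183 0.184 0.184 0.188 0.191 0.195 0.195 0.194 0.194 0.196 0.201
 0.207]
col [ 0.02   0.019  0.166  0.172  0.178  0.182  0.187  0.191  0.194  0.195
  0.195  0.196 -0.     0.    -0.     0.168  0.173  0.176  0.181  0.184
  0.187  0.19   0.194  0.194  0.194  0.194 -0.001 -0.    -0.001]
(array([   0,    0,   17,  118,  146,  158,  178,  214,  208,  240,  240,
        241,  247,  283,  272,  292, 1002, 2562,   40,   32,   31,   16,
         10,    0]), array([0.16 , 0.162, 0.164, 0.166, 0.168, 0.17 , 0.172, 0.174, 0.176,
       0.178, 0.18 , 0.182, 0.184, 0.186, 0.188, 0.19 , 0.192, 0.194,
       0.196, 0.198, 0.2  , 0.202, 0.204, 0.206, 0.208]))
```

View pics/s.png

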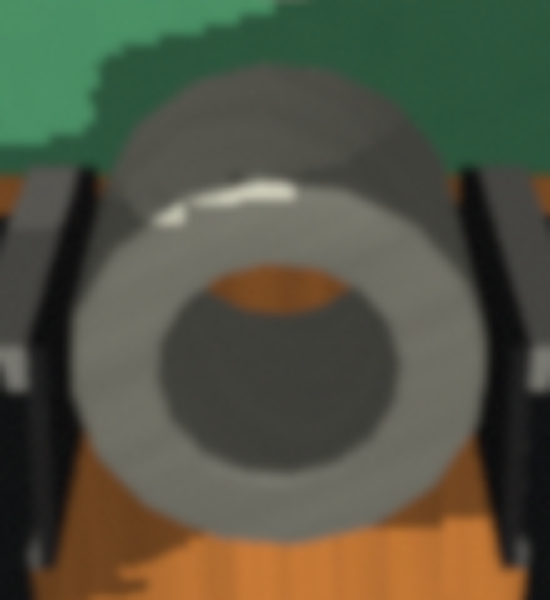

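The crop shows the held sleeve's top face: its outer circle spans x 70–488 and y 182–542, and the bore is centred at about (280,368). That puts the centre near (321,278) in the full image.

```bash
cat >> m.py <<'E'
print("====",d["pos"],d["ori"])
for uv in [(321,278.6),(320.8,277.4)]: print(wworld(d,d["pos"],d["ori"],uv,.195))
q=P[215:325,279:365].reshape(-1,3)
T=q[(abs(q[:,2]-.1945)<.0012)]; 
for a,b in [(T[abs(T[:,0]-.5455)<.004],1)]: print("y range",a[:,1].min(),a[:,1].max())
T2=T[abs(T[:,1]-.0525)<.003]; xs=np.sort(T2[:,0]); i=np.argmax(np.diff(xs)); print("bore x",xs[i],xs[i+1],"outer",xs[0],xs[-1])
E
python3 m.py | sed -n '/====/,$p'
```

```text
==== [0.54412206 0.05209498 0.16994081] [-3.14151872e+00  2.19555089e-05  1.53503291e+00]
[[0.54583812 0.05272692 0.195     ]]
[[0.54576768 0.05336838 0.195     ]]
y range 0.032376748401540076 0.07226424058998986
bore x 0.5349171907796738 0.5560885559684523 outer 0.5261519279720909 0.5649669979892706
```

Run:
```python
from bench import r, imaging
from h import *
r.move_pose([.546,.005,.09],[np.pi,0,1.536]); r.hold(.3)
s,d=look(r,imaging,"w3"); print(s["time_s"],s["eef_pos"],s["orientation"])
R=Ro.from_euler("xyz",s["orientation"]).as_matrix();M=np.array(d["mount"])
v,u=np.mgrid[0:400,0:640];z=d["range_z"].ravel()
C=(np.c_[u.ravel(),v.ravel(),np.ones(z.size)]@np.linalg.inv(d["K"]).T)*z[:,None]
P=((C@M[:3,:3].T+M[:3,3])@R.T+s["eef_pos"]).reshape(-1,3)
def sel(c,rad,lo,hi):
    T=P[(np.hypot(*(P[:,:2]-c).T)<rad)&(P[:,2]>lo)&(P[:,2]<hi)]; return T
T=sel((.5475,.0552),.016,.030,.05); print("post",len(T),cv2.minEnclosingCircle(T[:,:2].astype(np.float32)),(T.min(0)+T.max(0))/2)
q=np.array(s["eef_pos"]); T=sel(q[:2]+[.0015,.0005],.0215,q[2]+.0235,q[2]+.026)
a=T[abs(T[:,0]-q[0]-.0015)<.004]; print("sleeve y",a[:,1].min(),a[:,1].max())
b=T[abs(T[:,1]-q[1])<.003]; xs=np.sort(b[:,0]); i=np.argmax(np.diff(xs)); print("bore x",xs[i],xs[i+1],"outer",xs[0],xs[-1],len(T))
```

```text
7.8167 [0.54648238 0.00561479 0.09119036] [3.13953423e+00 1.00127939e-04 1.53687037e+00]
post 720 ((0.5474881529808044, 0.055258870124816895), 0.010001852177083492) [0.54768328 0.05531984 0.03905543]
sleeve y -0.013918902322137836 0.025898278481729924
bore x 0.5372527499834115 0.5588022171925645 outer 0.5284539857925098 0.5671421265480523 3145
```

Run:
```python
from bench import r, imaging
import numpy as np
r.move_pose([.546,.0548,.065],[np.pi,0,1.536]); r.hold(.2)
for z in [.054,.050,.046,.042,.038,.034,.030,.027,.0255,.0247]:
    r.servo_line([.546,.0548,z],max_speed=.03); s=r.observe()
    print(z,s["eef_pos"].round(4),s["wrist_force"].round(1),s["moment"].round(2))
    if s["wrist_force"][2]>20: break
print(s["time_s"])
```

```text
0.054 [0.546  0.0547 0.0538] [-0.5  1.3 -1.3] [ 0.03 -0.04 -0.  ]
0.05 [0.5459 0.0548 0.0498] [-0.3  0.3 -2.1] [ 0.03  0.03 -0.03]
0.046 [0.5459 0.0548 0.0458] [ 0.3 -0.6 -2.2] [ 0.01 -0.05 -0.04]
0.042 [0.5459 0.0548 0.0418] [-0.3  0.7 -2.2] [ 0.01 -0.01 -0.03]
0.038 [0.5459 0.0548 0.0378] [-0.8 -0.2 -2. ] [-0.01 -0.01  0.02]
0.034 [0.5459 0.0548 0.0338] [ 0.2  0.7 -1. ] [-0.02  0.01 -0.05]
0.03 [0.5459 0.0548 0.0298] [-0.4 -1.  -1. ] [0.01 0.02 0.01]
0.027 [0.5459 0.0548 0.0268] [ 0.1 -1.2 -1.3] [ 0.04  0.02 -0.01]
0.0255 [0.546  0.0548 0.0254] [ 0.6 -0.  -0.7] [-0.01  0.01 -0.05]
0.0247 [0.5461 0.0548 0.0247] [ 0.6 -0.3 -1.3] [-0.    0.02  0.  ]
11.3667
```

Run:
```python
from bench import r, imaging
from h import *
r.open_gripper(); r.servo_line([.546,.0548,.12],max_speed=.12)
r.move_pose([.56,.09,.24],[np.pi,0,1.536]); r.hold(.2)
s,d=look(r,imaging,"w4"); print(s["time_s"],s["eef_pos"])
R=Ro.from_euler("xyz",s["orientation"]).as_matrix();M=np.array(d["mount"])
v,u=np.mgrid[0:400,0:640];z=d["range_z"].ravel()
C=(np.c_[u.ravel(),v.ravel(),np.ones(z.size)]@np.linalg.inv(d["K"]).T)*z[:,None]
P=((C@M[:3,:3].T+M[:3,3])@R.T+s["eef_pos"])
hs=cv2.cvtColor(d["img"],cv2.COLOR_RGB2HSV).reshape(-1,3)
near=np.hypot(*(P[:,:2]-[.5475,.0552]).T)
print("sleeve top z",np.percentile(P[(near<.019)&(near>.012),2],[5,50,95]))
T=P[(near<.03)&(P[:,2]>.046)&(P[:,2]<.053)]; print(cv2.minEnclosingCircle(T[:,:2].astype(np.float32)))
red=((hs[:,0]<8)|(hs[:,0]>172))&(hs[:,1]>170)&(hs[:,2]>80)&(P[:,2]>.12)&(P[:,2]<.145)
T=P[red]; print("paddle",len(T),cv2.minAreaRect(T[:,:2].astype(np.float32)),np.median(T[:,2]))
```

```text
13.6 [0.55955962 0.0896969  0.23849529]
sleeve top z [0.0255808  0.04910379 0.0504023 ]
((0.5476065874099731, 0.054508063942193985), 0.02010733261704445)
paddle 3544 ((0.6176684498786926, 0.21988901495933533), (0.03801555186510086, 0.04732692614197731), 88.11746215820312) 0.13325105548881555
```

View pics/w4.png

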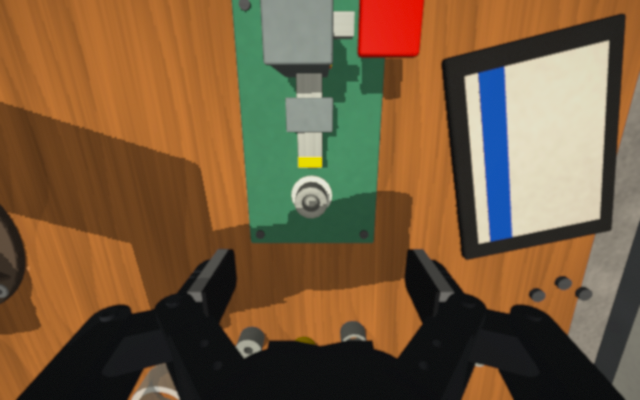

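The sleeve is seated at (311,200): its top is at z≈0.050, it is concentric with the post, and the keeper tip is at (310,161). The red paddle at (391,27) matches the geometry. Next I'll press it.

Run:
```python
from bench import r, imaging
from h import *
r.grab()
X,Y=.619,.2224
r.move_pose([X,Y,.17],[np.pi,0,1.536]); r.hold(.2); r.servo_line([X,Y,.138],max_speed=.08)
f0=r.observe()["wrist_force"][2]
for z in [.134,.131,.126,.12,.112,.105,.098,.093,.0905]:
    r.servo_line([X,Y,z],max_speed=.04); s=r.observe()
    print(z,s["eef_pos"].round(4),s["wrist_force"].round(1))
    if s["wrist_force"][2]>25: break
r.hold(.3)
s,d=look(r,imaging,"w5"); print(s["time_s"],s["eef_pos"],s["wrist_force"],f0)
```

```text
0.134 [0.6192 0.2225 0.1342] [-0.2 -0.5  0.5]
0.131 [0.6192 0.2225 0.1314] [-0.2 -0.5  4.8]
0.126 [0.6192 0.2225 0.1263] [0.  0.4 5.3]
0.12 [0.6192 0.2225 0.1203] [0.1 0.9 5. ]
0.112 [0.6192 0.2225 0.1125] [0.1 0.3 7. ]
0.105 [0.6192 0.2225 0.1055] [-0.8  0.3  7. ]
0.098 [0.6192 0.2225 0.0986] [-1.2  0.   8.6]
0.093 [0.6192 0.2225 0.0934] [0.5 0.3 6.4]
0.0905 [0.6192 0.2225 0.0912] [-1.2 -0.3 10. ]
18.75 [0.61922946 0.22248513 0.09142615] [-1.23271516  0.9028572   9.10678333] 0.3290974091915522
```

View pics/w5.png

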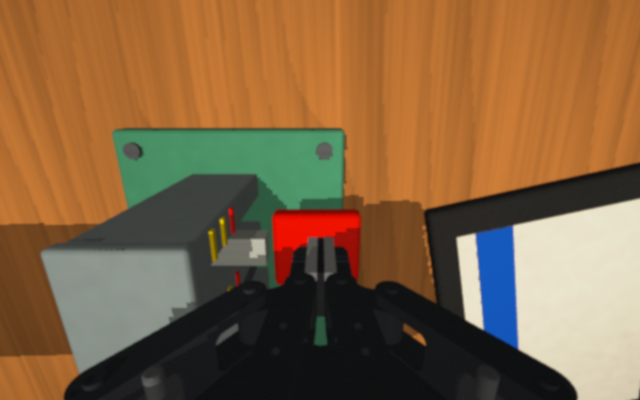

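The fingers are on the red paddle (318,245), about level with the red mark, and the force eased after the third click. I'll press 1.5 mm further for margin and check the keeper with the fixed cameras.

Run:
```python
from bench import r, imaging
from h import *
r.servo_line([.619,.2224,.0888],max_speed=.03); r.hold(.5)
s=r.observe(); print(s["time_s"],s["eef_pos"],s["wrist_force"],s["qd"].round(3))
a=imaging.read_camera("top")["img"][110:260,200:360]; b=imaging.read_camera("side")["img"][130:250,270:400]
f=lambda i:cv2.resize(i,(390,400),interpolation=cv2.INTER_CUBIC)
cv2.imwrite("pics/f.png",np.hstack([f(a),f(b)])[:,:,::-1])
```

```text
19.55 [0.61920861 0.22246859 0.08973199] [-1.64454187  0.49980927  8.43198208] [ 0.001  0.002 -0.001 -0.     0.    -0.001]
```

View pics/f.png

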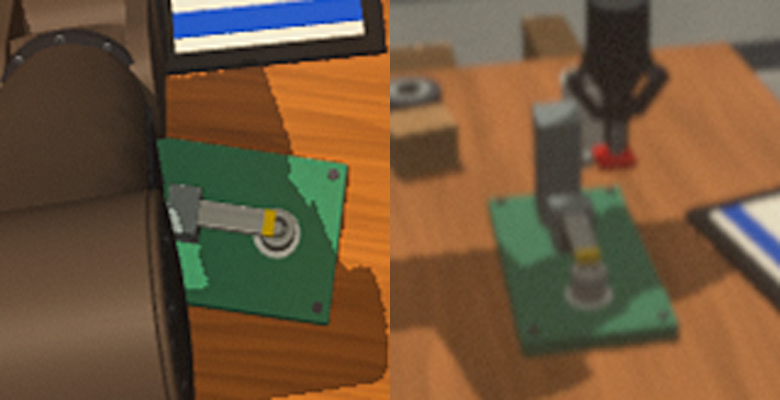

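The keeper's yellow end at (270,222) now lies over the seated sleeve, close to the post axis, and the paddle is held at about 0.044 m. I'll hand the job in.

```bash
python3 -c "
from bench import r
print(r.finish_job())"
```

```text
the job is handed in; nothing more can be done
None
```

The 22 mm sleeve is fully down on the post and released, the paddle is held past the third click at about 44 mm with the keeper over the sleeve, and the job was handed in at about 20 s; I did not knowingly touch anything else.

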